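Open the filter housing and lay its candle in the cradle

ROBOT

A 6-joint arm with a two-finger parallel gripper is mounted at the origin on a cart in front of the work surface, level with it; the furniture and walls round the work are solid. World frame = base frame: x ahead of the robot, y to its left, z up, the work surface at z = 0. Lengths are in m, angles in rad, forces in N, time in s.
With the tool pointing down it reaches from about 0.35 to 1 m from the base axis. Payload 7.1 kg.
Tool frame: the origin (TCP) lies midway between the tips of the shut fingers; the grasp point (between the pads) lies 19 mm behind it; z points along the fingers, y is the direction in which the jaws open and shut (so a half turn about z gives the same grasp; the last joint's range is limited). The gripper opens to 85 mm and grips with 20 to 120 N. Pads are 22 mm wide; open, the fingers measure 114 mm over their backs; the gripper's body (76 mm by 85 mm) begins 54 mm behind the grasp point. The pads swing forward as they close: fully open they stand 13 mm farther back than shut.
Start: joints at [1.098, 0.423, 1.63, -0, 1.089, -0.019], TCP at [0.274, 0.562, 0.231] pointing down, gripper open.
Joint ranges: [-3, 3], [-0.9, 2.11], [0.09, 2.58], [-1.31, 4.45], [0.11, 2.69], [-2.54, 2.54]. Speed limits (rad/s): [2.39, 2.39, 3.01, 3.14, 3.14, 3.14].

INTERFACE

Orientations are given as a unit quaternion [x, y, z, w].
In Python, from station import * gives the robot as it stands.
- The arm moves only by the shell command python3 -m creep 'ROWS' [FORCE]. ROWS is JSON, one flat list of numbers, 7 for each row, row after row: the finger opening in cm, from 0 to 8.54, then the shift along the tool's x, y, z in cm, then the turn, a rotation vector about the tool's x, y, z in degrees. In form: [grip, dx, dy, dz, rx, ry, rz, grip, dx, dy, dz, rx, ry, rz, ...]. A call has 1 to 20 rows; each row is the pose to reach, as a shift and turn from the pose commanded when the call began, along the tool's axes at that moment; what a row does not reach only later rows make up. A row lasts 1/8 s, in which the tool goes at most 62.5 mm and 10.7 degrees, less where a joint would pass 70% of its speed; a pose out of reach is approached as far as the arm can. A call with a gripper value outside its range is refused whole. The fingers move at their own pace and stop on an object; FORCE is the grip in N (left out, the last holds). Time passes only in rows, so rows that repeat a pose let the fingers close. It gives the time, the measured TCP pose, the force and the opening at its end, in the units of the state.
- state(): the state, without advancing time (a new reading comes with each control period).
- read_camera(name): name is "scene" or "top" or "wrist"; returns the picture (384x512x3 uint8, red, green, blue); there is no depth.
- camera_params(name): a dict with "K" (3x3 intrinsics, pixels), "dist" ([k1, k2, p1, p2, k3] as OpenCV has them; the pictures are not rectified), "origin" and "attitude" of the camera in the world. Camera axes: x right, y up, looking along -z (the intrinsics and any distortion apply to the point x, -y, -z); pixel columns grow to the right and rows downward; lengths in m; the calibration is good to about 2 mm. A picture is of the moment at which its call begins: read the wrist's pose just before it. camera_params takes no time and is no camera call; for the wrist camera it gives the pose at the moment of the call.
- finish_job(): hands the job in, once; it reports no verdict.
Trained networks look in the newest picture that a camera, given by its name, has taken for a name from the list of things; names that differ only in an ending like _2 or _b are one class to them, and where a whole thing is asked for, a point or a joint stands for the part that bears it (a point fixed in the world has none). Each returns a list of dicts, best first, with "p" (0 to 1); they miss things now and then, are a little off and sometimes report something else, mostly with a low value. They report only what shows in the picture. A call takes as long as a camera call. They do not tell look-alikes from the thing itself.
- boxes_of(target, camera): "point" ([column, row] in pixels, amid what is visible of it).
- trace(target, camera): "region" (384x512 bool, what is visible of it) and "point" ([column, row] in pixels, amid what is visible of it).
- place_of(target, camera): "point" ([column, row] in pixels: a listed point, or the origin of a listed thing).
The state is a dict: "time": time; "joint_pos": joint angles; "joint_vel": joint speeds; "joint_torque": joint torques, N m; "tcp_pos": TCP position; "ee_rot": TCP orientation; "contact_force": force on the tool from outside, world axes, zero at the start; "torque": the same for the moment, N m; "gripper_width": finger opening in m.
Only numpy, scipy, OpenCV 4.12 (cv2) and the standard library are available. Lean on these libraries where they do the work, as an engineer would, in place of code of your own. Each camera call takes 0.05 s, during which the arm holds its last target. There are 200 camera calls.

TASK

The filter candle is due for inspection: unscrew the ribbed cap of the steel filter housing (ordinary right-hand thread), draw cap and candle straight up and out, and stand them tip down in the glass beaker while you change your grip. Then take it up again and lay it down in the wire cradle, the cap in the wide V and the bare candle in the narrow V, and let go. The ceramic is brittle: never let it drop, keep the beaker upright, and leave the other things where they are.

Things in the scene. Friction and masses are not known exactly. Their poses are not given: they have to be found in the camera images.
- cap_grip (a point): Centre of the solid top part of the grey ribbed screw cap, on its axis, 10 mm below its flat top. Cap 50 mm across, 46 mm high (36 mm below to 10 mm above this point); the top 20 mm are solid, the rest is a skirt over the thread. Can be gripped at any angle. z runs along the axis, from the candle's tip to the cap's top (up at the start, this point 150 mm above the bench).
- candle_tip (a point): Middle of the flat lower end of the white ceramic candle, 134 mm below cap_grip, same axes. The candle, a plain rod 22 mm across, is fixed in the cap's middle and stands 98 mm out of the skirt. Cap and candle are one loose piece of 0.17 to 0.25 kg that balances 80 to 88 mm from this tip.
- housing: Upright steel filter housing, fixed: base plate 84 x 104 x 8 mm, shell 64 mm across up to a shoulder 112 mm above the bench, then the hollow neck. Brass hose ports reach 54 mm out to +y (at 40 mm height) and -y (at 84 mm), a small drain 39 mm to -x. Origin on the bench under its middle, z up.
- neck_top (a point): Middle of the neck's upper rim, 140 mm above the bench; bore 28 mm, outside thread 42 mm. Right-hand thread: turned anticlockwise seen from above the cap rises 10 mm per turn, with about 1 mm of up-and-down play, and comes free after about one and a half turns from tight. It turns easily but cannot be pulled off while the thread holds. The candle has 3 mm of room all round in the bore.
- beaker: Loose clear glass beaker, upright on the bench, 70 mm across, 92 mm high, 0.11 kg, floor 2 mm thick, inside clear over about 54 mm. The candle stood in it leans on its rim by up to about 25 degrees, with the whole cap above the rim. Origin under its middle, z up.
- cradle: Fixed cradle of 5 mm steel wire, 73 mm wide (x), 125 mm long (y), with two upright wire V's across it: the wide one (57 mm between its tops, 34 mm high) 40 mm from the middle at the +y end, the narrow one (39 mm, 45 mm high) 45 mm from the middle at the -y end. Origin on the bench under its middle, y from narrow to wide V, z up.
- cradle_axis (a point): Point 44 mm above the cradle's middle, same axes: with the cap's skirt in the wide V and the candle in the narrow V the piece lies level and its axis runs through here along y, cap_grip 68 mm from here along +y (60 to 74 is good).
- flask: Bystander: stoppered conical flask, 66 mm across and 111 mm high. Origin under its middle.
- petri: Bystander: petri dish, 63 mm across and 15 mm high. Origin under its middle.
- petri_b: Bystander: another petri dish, 63 mm across and 15 mm high. Origin under its middle.
- crucible: Bystander: white porcelain crucible, 40 mm across and 30 mm high. Origin under its middle.
Mind the look-alikes: they are no part of the job. What is shaped like the part that bears cap_grip but orange or purple is not meant. What is shaped like the beaker but pink is not meant.

How it is judged:
On the way, in this order (a step that is already met when the one before it is completed fails the run):
1. the cap is unscrewed and the candle drawn out of the housing, tip above the neck, cap up (z of candle_tip in the frame of housing above 0.142 m and angle between cap_grip's own z axis and vertical below 0.8 rad), for 0.05 s.
2. the piece stands tip down in the beaker, let go and at rest (horizontal distance between candle_tip and beaker below 0.03 m and z of candle_tip in the frame of beaker below 0.015 m and angle between cap_grip's own z axis and vertical below 0.7 rad and contact force between candle and the fingers below 0.05 N and linear speed of candle below 0.05 m/s), for 0.2 s.
At the end, for the whole second after the job is handed in: Cap and candle lie at rest in the cradle, let go: axis along the cradle within 0.1 rad, cap at the wide V (cap_grip 52 to 78 mm from the middle along +y), within 8 mm sideways and 6 mm in height of the fully laid pose; the beaker stands upright on the bench (angle between the z axis of cap_grip and the y axis of cradle_axis, either way round below 0.1 rad and y of cap_grip in the frame of cradle_axis between 0.052 and 0.078 m and x of cap_grip in the frame of cradle_axis between -0.008 and 0.008 m and z of cap_grip in the frame of cradle_axis between -0.006 and 0.006 m and linear speed of candle below 0.02 m/s and angle between beaker's own z axis and vertical below 0.1 rad and height (world z) of beaker below 0.01 m); the robot touches nothing.
It fails at once if the piece is dropped: it falls faster than 0.6 m/s (a free fall of about 18 mm) with no finger on it (linear speed of candle above 0.6 m/s and contact force between candle and the fingers below 0.05 N).
It fails at once if the beaker is knocked over (angle between beaker's own z axis and vertical above 0.5 rad).
It fails at once if a bystander (flask, petri dish or crucible) is moved by more than 3 cm (distance of any of flask, petri, petri_b, crucible from where it was at the start of the episode above 0.03 m).
It also fails if it takes over 72 s, if anything falls off the work surface, if the arm or the gripper's body presses on something with over 40 N, if the wrist force passes 120 N, or if a joint passes its speed limit or range.

## Working session

There is one attempt and no reset: what is moved stays moved. The work goes in short steps, Python scripts to look and compute and a shell command to move; the robot and the scene stay as the last step left them, time stands still between calls to the robot, and variables do not carry over. Pictures are saved under pics/ and viewed, about 8 in all and at most 12, crops included, and the job is handed in when it is done.

```bash
mkdir -p pics; ls; python3 - <<'E'
from station import *
import cv2,numpy as np
for c in("scene","top"):
    im=read_camera(c); cv2.imwrite(f"pics/{c}0.png",im[:,:,::-1]); p=camera_params(c); print(c,p)
    for t in("cap_grip","housing","neck_top","beaker","cradle","cradle_axis","flask","petri","crucible"):
        print(t,[(np.round(d["point"],1).tolist(),round(float(d["p"]),2)) for d in place_of(t,c)[:4]])
a=cv2.imread("pics/scene0.png");b=cv2.imread("pics/top0.png")
s=state();print(s)
E
```

```text
pics
scene {'K': array([[350.06806848,   0.        , 253.43225257],
       [  0.        , 350.06806848, 191.60281258],
       [  0.        ,   0.        ,   1.        ]]), 'dist': array([0.03614076, 0.        , 0.        , 0.        , 0.        ]), 'origin': array([ 0.02505796, -0.34320677,  0.73895783]), 'attitude': array([ 0.34699718, -0.19422129, -0.44754931,  0.80098106])}
cap_grip [([173.7, 165.6], 0.85), ([200.4, 147.5], 0.65), ([154.7, 152.3], 0.63)]
housing [([185.7, 209.4], 0.97)]
neck_top [([174.5, 170.4], 0.79), ([181.6, 163.5], 0.42)]
beaker [([227.3, 253.9], 0.94), ([254.1, 228.9], 0.86)]
cradle [([316.4, 298.0], 0.8)]
cradle_axis [([317.7, 284.1], 0.74)]
flask [([180.7, 160.2], 0.73)]
petri [([386.9, 261.6], 0.7), ([238.4, 190.2], 0.56)]
crucible [([300.2, 221.6], 0.77)]
top {'K': array([[357.29009335,   0.        , 258.83467791],
       [  0.        , 357.29009335, 187.47957737],
       [  0.        ,   0.        ,   1.        ]]), 'dist': array([-0.05080448,  0.        ,  0.        ,  0.        ,  0.        ]), 'origin': array([ 0.47890796, -0.02263205,  1.1794397 ]),
[... 523 characters left out ...]
 162.1], 0.6)]
{'time': 1.0, 'joint_pos': array([ 1.09799710e+00,  4.23053619e-01,  1.62990797e+00, -7.82626615e-06,
        1.08858143e+00, -1.89688237e-02]), 'joint_vel': array([-0.0009154 ,  0.00160543, -0.00095269,  0.00269793, -0.00044114,
       -0.00024382]), 'joint_torque': array([-4.39612895e-04, -5.57345903e+01, -2.82144463e+01, -1.30847702e-04,
        7.14947528e-04,  8.69222987e-06]), 'tcp_pos': array([0.27396311, 0.5617426 , 0.2313449 ]), 'ee_rot': array([2.24971113e-01, 9.74365433e-01, 2.32241191e-05, 9.40284980e-06]), 'contact_force': array([-0.63613767,  1.10025484,  0.7614077 ]), 'torque': array([ 0.01963049,  0.05487059, -0.04843184]), 'gripper_width': 0.08535975768500913}
```

```bash
cat > h.py <<'E'
from station import *
import cv2,numpy as np
from scipy.spatial.transform import Rotation as R
def cam(c):
    p=camera_params(c); return p["K"],p["dist"],np.array(p["origin"]),R.from_quat(p["attitude"]).as_matrix()
def ray(c,px,P=None):
    K,d,o,A=P or cam(c)
    u=cv2.undistortPoints(np.array([[px]],float),K,d)[0,0]
    v=A@np.array([u[0],-u[1],-1]); return o,v/np.linalg.norm(v)
def atz(c,px,z,P=None):
    o,v=ray(c,px,P); return o+v*(z-o[2])/v[2]
def proj(c,X,P=None):
    K,d,o,A=P or cam(c)
    q=(np.atleast_2d(X)-o)@A; q=q*[1,-1,-1]
    return cv2.projectPoints(q,np.zeros(3),np.zeros(3),K,d)[0][:,0]
def tool(): 
    s=state(); return s["tcp_pos"],R.from_quat(s["ee_rot"]).as_matrix()
E
python3 - <<'E'
from h import *
a=cv2.imread("pics/scene0.png")[110:350,120:440];b=cv2.imread("pics/top0.png")[110:290,100:420]
cv2.imwrite("pics/a.png",np.vstack([cv2.resize(a,(640,480))]));cv2.imwrite("pics/b.png",cv2.resize(b,(800,450),interpolation=cv2.INTER_CUBIC))
T={"cap":(.15,[("scene",(173.7,165.6)),("scene",(200.4,147.5)),("scene",(154.7,152.3)),("top",(142.1,192.1)),("top",(186.4,200.3)),("top",(183.6,163.9))]),
"hous":(0,[("scene",(185.7,209.4)),("top",(191.9,204.3))]),"neck":(.14,[("scene",(174.5,170.4)),("top",(183.7,202.1))]),
"beak":(0,[("scene",(227.3,253.9)),("scene",(254.1,228.9)),("top",(259.1,188.6)),("top",(253.9,229.7))]),
"crad":(.044,[("scene",(317.7,284.1)),("top",(334.4,223.7))]),"flask":(0,[("scene",(180.7,160.2)),("top",(153.7,157.8))]),
"petri":(0,[("scene",(386.9,261.6)),("scene",(238.4,190.2)),("top",(226.3,166.2)),("top",(367.4,166.1))]),"cruc":(0,[("scene",(300.2,221.6)),("top",(292,162.1))])}
for k,(z,l) in T.items():
    for c,p in l: print(k,c,p,atz(c,p,z).round(3))
E
```

```text
cap scene (173.7, 165.6) [0.535 0.22  0.15 ]
cap scene (200.4, 147.5) [0.638 0.21  0.15 ]
cap scene (154.7, 152.3) [0.553 0.304 0.15 ]
cap top (142.1, 192.1) [0.563 0.334 0.15 ]
cap top (186.4, 200.3) [0.538 0.203 0.15 ]
cap top (183.6, 163.9) [0.645 0.213 0.15 ]
hous scene (185.7, 209.4) [0.528 0.198 0.   ]
hous top (191.9, 204.3) [0.534 0.217 0.   ]
neck scene (174.5, 170.4) [0.53  0.214 0.14 ]
neck top (183.7, 202.1) [0.534 0.213 0.14 ]
beak scene (227.3, 253.9) [0.46  0.004 0.   ]
beak scene (254.1, 228.9) [ 0.569 -0.011  0.   ]
beak top (259.1, 188.6) [ 0.584 -0.006  0.   ]
beak top (253.9, 229.7) [0.449 0.012 0.   ]
crad scene (317.7, 284.1) [ 0.473 -0.239  0.044]
crad top (334.4, 223.7) [ 0.467 -0.244  0.044]
flask scene (180.7, 160.2) [0.7   0.363 0.   ]
flask top (153.7, 157.8) [0.691 0.349 0.   ]
petri scene (386.9, 261.6) [ 0.653 -0.354  0.   ]
petri scene (238.4, 190.2) [0.678 0.113 0.   ]
petri top (226.3, 166.2) [0.66  0.103 0.   ]
petri top (367.4, 166.1) [ 0.656 -0.368  0.   ]
cruc scene (300.2, 221.6) [ 0.661 -0.108  0.   ]
cruc top (292, 162.1) [ 0.672 -0.116  0.   ]
```

View pics/a.png

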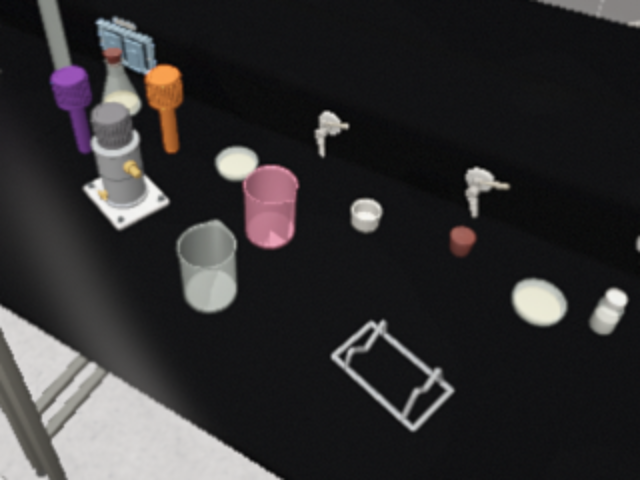

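View pics/b.png

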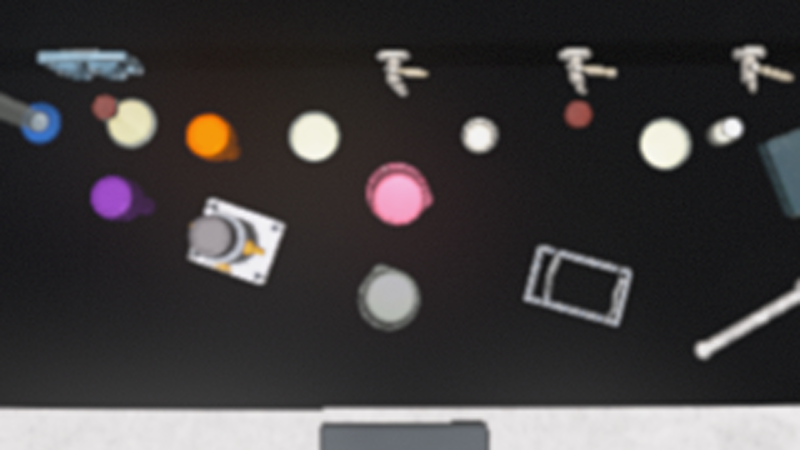

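Candidates: grey cap at scene (174,166) / top (186,200), on the steel housing, which is the one wanted. Orange at scene (200,148) and purple at (155,152) are look-alikes. Clear beaker at scene (227,254) is the one to use, pink at (254,229) is not. Move above the grey cap now, winding the last joint up as I go, then check with the wrist camera.

```bash
python3 -m creep '[8.5,-4,-2,-0.3,0,0,10, 8.5,-8,-4,-0.6,0,0,20, 8.5,-12,-6,-1,0,0,30, 8.5,-16,-8,-1.3,0,0,40, 8.5,-20,-10,-1.6,0,0,50, 8.5,-24,-12.4,-2,0,0,60, 8.5,-28,-14.5,-2.3,0,0,70, 8.5,-32,-16.5,-2.6,0,0,80, 8.5,-36,-18.5,-3,0,0,90, 8.5,-38.8,-20,-3,0,0,100, 8.5,-38.8,-20,-3,0,0,110, 8.5,-38.8,-20,-3,0,0,120, 8.5,-38.8,-20,-3,0,0,130, 8.5,-38.8,-20,-3,0,0,140, 8.5,-38.8,-20,-3,0,0,150, 8.5,-38.8,-20,-3,0,0,160, 8.5,-38.8,-20,-3,0,0,170, 8.5,-38.8,-20,-3,0,0,170]'
python3 - <<'E'
from h import *
s=state();print(s["joint_pos"].round(3),s["tcp_pos"].round(4),s["contact_force"].round(2))
P=cam("wrist");im=read_camera("wrist");cv2.imwrite("pics/w1.png",im[:,:,::-1])
print(P[2].round(4),P[3].round(3))
for t,z in(("cap_grip",.15),("neck_top",.14)):
    for d in place_of(t,"wrist")[:3]: print(t,np.round(d["point"],1),round(d["p"],2),atz("wrist",d["point"],z,P).round(4))
for d in trace("cap_grip","wrist")[:2]:
    m=d["region"];print(d["p"],d["point"],m.sum(),cv2.boundingRect(m.astype(np.uint8)))
E
```

```text
time: 3.25
tcp_pos: [0.535, 0.2119, 0.2614]
ee_rot: [0.99, -0.138, 0.0, -0.0]
contact_force: [0.4, 0.0, -0.2]
gripper_width: 0.0851
[0.356 0.317 1.715 0.    1.11  2.205] [0.535  0.2119 0.2614] [ 0.43  0.05 -0.2 ]
[0.6069 0.1923 0.4041] [[-0.273  0.92   0.282]
 [-0.962 -0.261 -0.08 ]
 [-0.    -0.293  0.956]]
cap_grip [254.  194.9] 0.97 [0.5291 0.2119 0.15  ]
cap_grip [200.1  41.5] 0.64 [0.6452 0.2176 0.15  ]
cap_grip [ 94.4 177.8] 0.58 [0.5758 0.326  0.15  ]
0.8 [198.5, 41.5] 4251 (164, 1, 72, 78)
0.77 [251.6, 193.8] 3862 (220, 155, 68, 74)
```

View pics/w1.png

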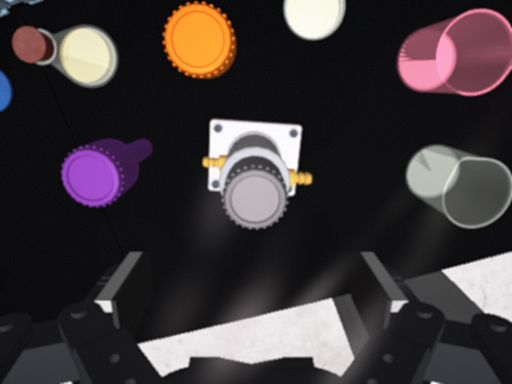

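The wrist picture shows the grey ribbed cap on the steel housing (top disc about (255,197)), clearly apart from orange (199,40) and purple (93,177). The clear beaker is at (460,185) and the pink one at (460,55).

```bash
python3 - <<'E'
from h import *
P=cam("wrist")
t=np.linspace(0,2*np.pi,90)
from scipy.optimize import least_squares
def ext(xy):
    pts=np.vstack([np.c_[xy[0]+.025*np.cos(t),xy[1]+.025*np.sin(t),0*t+z] for z in(.16,.12)])
    q=proj("wrist",pts,P); return np.array([q[:,0].min(),q[:,0].max(),q[:,1].max()])
r=least_squares(lambda xy:ext(xy)-[220,288,229],[.53,.212],diff_step=1e-3);print(r.x,r.fun,proj("wrist",[*r.x,.16],P))
p,M=tool();print(M.round(3), (M.T@(np.r_[r.x,.131]-p)*100).round(2))
E
```

```text
[0.52988057 0.21178999] [ 0.36667384 -0.36695209 -0.02339498] [[254.0041563  197.90254595]]
[[ 0.962 -0.273  0.   ]
 [-0.273 -0.962  0.   ]
 [ 0.    -0.    -1.   ]] [-0.49  0.15 13.03]
```

```bash
python3 -m creep '[8.5,-0.45,0.1,5,0,0,5, 8.5,-0.45,0.1,9,0,0,10, 8.5,-0.45,0.1,12,0,0,10, 8.5,-0.45,0.1,12.9,0,0,10, 8.5,-0.45,0.1,12.9,0,0,10, 4.5,-0.45,0.1,12.9,0,0,10, 4.5,-0.45,0.1,12.9,0,0,10, 4.5,-0.45,0.1,12.9,0,0,10, 4.5,-0.45,0.1,12.9,0,0,10, 4.5,-0.45,0.1,12.9,0,0,10]' 50
```

```text
time: 4.7
tcp_pos: [0.5304, 0.2112, 0.1338]
ee_rot: [0.974, -0.225, 0.0, 0.001]
contact_force: [-3.3, -5.4, 8.2]
gripper_width: 0.0488
```

```bash
python3 -m creep '[4.5,0,0,-0.03,0,0,-10, 4.5,0,0,-0.06,0,0,-20, 4.5,0,0,-0.08,0,0,-30, 4.5,0,0,-0.11,0,0,-40, 4.5,0,0,-0.14,0,0,-50, 4.5,0,0,-0.17,0,0,-60, 4.5,0,0,-0.19,0,0,-70, 4.5,0,0,-0.22,0,0,-80, 4.5,0,0,-0.25,0,0,-90, 4.5,0,0,-0.28,0,0,-100, 4.5,0,0,-0.31,0,0,-110, 4.5,0,0,-0.33,0,0,-120, 4.5,0,0,-0.36,0,0,-130]'; python3 -c "
from station import *
s=state();print(s['joint_pos'].round(3),s['torque'].round(2))"
```

```text
time: 6.32
tcp_pos: [0.5291, 0.2127, 0.1366]
ee_rot: [0.614, 0.79, -0.0, -0.001]
contact_force: [-6.1, 2.3, 3.6]
gripper_width: 0.0487
[0.36  0.471 1.815 0.002 0.857 0.11 ] [ 0.35  1.15 -0.13]
```

```bash
python3 -m creep '[4.5,0,0,-0.03,0,0,-10, 4.5,0,0,-0.06,0,0,-20, 4.5,0,0,-0.08,0,0,-30, 4.5,0,0,-0.11,0,0,-40, 4.5,0,0,-0.14,0,0,-50, 4.5,0,0,-0.17,0,0,-60, 4.5,0,0,-0.19,0,0,-70, 4.5,0,0,-0.22,0,0,-80, 4.5,0,0,-0.25,0,0,-90, 4.5,0,0,-0.28,0,0,-100, 4.5,0,0,-0.31,0,0,-110, 4.5,0,0,-0.33,0,0,-120, 4.5,0,0,-0.36,0,0,-130, 4.5,0,0,-0.39,0,0,-140, 4.5,0,0,-0.39,0,0,-140]'; python3 -c "
from station import *
s=state();print(s['joint_pos'].round(3),s['torque'].round(2))"
```

```text
time: 8.2
tcp_pos: [0.5289, 0.2106, 0.1405]
ee_rot: [-0.531, 0.847, -0.0, -0.002]
contact_force: [-5.8, -7.8, 6.6]
gripper_width: 0.0486
[ 3.590e-01  4.650e-01  1.814e+00 -2.000e-03  8.660e-01 -2.330e+00] [-1.4   0.94  0.15]
```

```bash
python3 -m creep '[8.5,0,0,0,0,0,0, 8.5,0,0,0,0,0,0, 8.5,0,0,0,0,0,10, 8.5,0,0,0,0,0,20, 8.5,0,0,0,0,0,30, 8.5,0,0,0,0,0,40, 8.5,0,0,0,0,0,50, 8.5,0,0,0,0,0,60, 8.5,0,0,0,0,0,70, 8.5,0,0,0,0,0,80, 8.5,0,0,0,0,0,90, 8.5,0,0,0,0,0,100, 8.5,0,0,0,0,0,110, 8.5,0,0,0,0,0,120, 8.5,0,0,0,0,0,130, 8.5,0,0,0,0,0,140, 8.5,0,0,0,0,0,150]';python3 -m creep '[8.5,0,0,0,0,0,10, 8.5,0,0,0,0,0,20, 8.5,0,0,0,0,0,30, 8.5,0,0,0,0,0,40, 8.5,0,0,0,0,0,50, 8.5,0,0,0,0,0,60, 8.5,0,0,0,0,0,70, 8.5,0,0,0,0,0,80, 8.5,0,0,0,0,0,90, 8.5,0,0,0,0,0,100, 8.5,0,0,0,0,0,110, 8.5,0,0,0,0,0,118, 4.5,0,0,0,0,0,118, 4.5,0,0,0,0,0,118, 4.5,0,0,0,0,0,118, 4.5,0,0,0,0,0,118, 4.5,0,0,0,0,0,118]';python3 -c "
from station import *
s=state();print(s['joint_pos'].round(3),s['torque'].round(2))"
```

```text
time: 10.32
tcp_pos: [0.5308, 0.2125, 0.1401]
ee_rot: [0.684, 0.729, 0.0, 0.0]
contact_force: [0.3, -0.9, -0.5]
gripper_width: 0.0852
time: 12.45
tcp_pos: [0.5302, 0.2117, 0.1401]
ee_rot: [0.978, -0.207, -0.0, 0.001]
contact_force: [-1.7, -3.1, 5.6]
gripper_width: 0.0483
[ 3.590e-01  4.660e-01  1.813e+00 -1.000e-03  8.630e-01  2.348e+00] [-0.58  0.4   0.04]
```

```bash
python3 -m creep '[4.5,0,0,-0.03,0,0,-10, 4.5,0,0,-0.06,0,0,-20, 4.5,0,0,-0.08,0,0,-30, 4.5,0,0,-0.11,0,0,-40, 4.5,0,0,-0.14,0,0,-50, 4.5,0,0,-0.17,0,0,-60, 4.5,0,0,-0.19,0,0,-70, 4.5,0,0,-0.22,0,0,-80, 4.5,0,0,-0.25,0,0,-90, 4.5,0,0,-0.28,0,0,-100, 4.5,0,0,-0.31,0,0,-110, 4.5,0,0,-0.33,0,0,-120, 4.5,0,0,-0.36,0,0,-130]';python3 -m creep '[4.5,0,0,-0.03,0,0,-10, 4.5,0,0,-0.06,0,0,-20, 4.5,0,0,-0.08,0,0,-30, 4.5,0,0,-0.11,0,0,-40, 4.5,0,0,-0.14,0,0,-50, 4.5,0,0,-0.17,0,0,-60, 4.5,0,0,-0.19,0,0,-70, 4.5,0,0,-0.22,0,0,-80, 4.5,0,0,-0.25,0,0,-90, 4.5,0,0,-0.28,0,0,-100, 4.5,0,0,-0.31,0,0,-110, 4.5,0,0,-0.33,0,0,-120, 4.5,0,0,-0.36,0,0,-130, 4.5,0,0,-0.39,0,0,-140, 4.5,0,0,-0.42,0,0,-145, 4.5,0,0,-0.42,0,0,-145]';python3 -c "
from station import *
s=state();print(s['joint_pos'].round(3),s['torque'].round(2))"
```

```text
time: 14.08
tcp_pos: [0.5285, 0.2124, 0.1437]
ee_rot: [0.599, 0.801, -0.001, -0.002]
contact_force: [-9.1, 1.8, 9.5]
gripper_width: 0.0486
time: 16.08
tcp_pos: [0.5294, 0.2111, 0.1478]
ee_rot: [-0.582, 0.813, -0.0, -0.001]
contact_force: [-3.4, -4.4, 6.4]
gripper_width: 0.0486
[ 3.590e-01  4.550e-01  1.810e+00 -1.000e-03  8.800e-01 -2.453e+00] [-0.98  0.67  0.06]
```

```bash
python3 -m creep '[4.5,0,0,-0.2,0,0,0, 4.5,0,0,-0.4,0,0,0, 4.5,0,0,-0.4,0,0,0]'
```

```text
time: 16.45
tcp_pos: [0.5293, 0.2113, 0.151]
ee_rot: [-0.581, 0.814, 0.0, -0.002]
contact_force: [-2.6, -6.1, -3.1]
gripper_width: 0.0483
```

```bash
python3 -m creep '[4.5,0,0,-0.4,0,0,0, 4.5,0,0,-0.8,0,0,0, 4.5,0,0,-1.2,0,0,0, 4.5,0,0,-1.2,0,0,0]'
```

```text
time: 16.95
tcp_pos: [0.5307, 0.2125, 0.1642]
ee_rot: [-0.581, 0.814, -0.0, 0.001]
contact_force: [0.1, -0.7, -1.8]
gripper_width: 0.0485
```

```bash
python3 -m creep '[4.5,0,0,-2,0,0,0, 4.5,0,0,-4,0,0,0, 4.5,0,0,-7,0,0,0, 4.5,0,0,-10,0,0,0, 4.5,0,0,-12.6,0,0,0, 4.5,0,0,-12.6,0,0,0, 4.5,0,0,-12.6,0,0,0]'
python3 - <<'E'
from h import *
P=list(cam("wrist"));P[2]=np.array([.6069,.1923,.4041]);P[3]=np.array([[-.273,.92,.282],[-.962,-.261,-.08],[0,-.293,.956]])
print("w1 rim",atz("wrist",(477,192),.092,P).round(4),"base",atz("wrist",(433,171),.002,P).round(4))
from scipy.optimize import least_squares
t=np.linspace(0,2*np.pi,90)
for c in("top","scene"):
    im=read_camera(c);cv2.imwrite(f"pics/{c}1.png",im[:,:,::-1]);C=cam(c)
    for d in trace("beaker",c)[:2]:
        m=d["region"].astype(np.uint8);b=cv2.boundingRect(m);e=np.array([b[0],b[1],b[0]+b[2],b[1]+b[3]])-.5
        def ext(xy):
            q=proj(c,np.vstack([np.c_[xy[0]+.035*np.cos(t),xy[1]+.035*np.sin(t),0*t+z] for z in(0,.092)]),C);return np.r_[q.min(0),q.max(0)]
        r=least_squares(lambda xy:ext(xy)-e,atz(c,d["point"],.04)[:2],diff_step=1e-3);print(c,d["point"],d["p"],r.x.round(4),r.fun.round(1))
p,M=tool();print(p,M.round(3))
E
```

```text
time: 17.82
tcp_pos: [0.5299, 0.2121, 0.2886]
ee_rot: [-0.581, 0.814, 0.0, -0.001]
contact_force: [-0.7, -0.7, -3.1]
gripper_width: 0.0487
w1 rim [0.4552 0.0086 0.092 ] base [0.4536 0.0066 0.002 ]
top [256.1, 228.4] 0.74 [0.4563 0.0045] [-0.6 -0.1  0.6  0.1]
top [259.4, 185.7] 0.72 [ 0.582 -0.007] [ 1.1 -0.2 -1.1  0.3]
scene [252.9, 214.4] 0.93 [ 0.5838 -0.0032] [ 0.7 -0.5 -0.7  0.5]
scene [224.7, 241.9] 0.86 [0.4563 0.0078] [-0.1 -0.2  0.1  0.2]
[0.52991311 0.21198434 0.28835202] [[-0.326 -0.946 -0.002]
 [-0.946  0.326 -0.001]
 [ 0.001  0.002 -1.   ]]
```

```bash
python3 -m creep '[4.5,2,0.2,0,0,0,10, 4.5,5,0.5,0,0,0,20, 4.5,8,0.8,0,0,0,30, 4.5,11,1.2,0,0,0,40, 4.5,14,1.5,0,0,0,50, 4.5,16,1.7,0,0,0,60, 4.5,17.7,1.85,0,0,0,70, 4.5,17.7,1.85,0,0,0,80, 4.5,17.7,1.85,0,0,0,90, 4.5,17.7,1.85,0,0,0,100, 4.5,17.7,1.85,0,0,0,110, 4.5,17.7,1.85,0,0,0,120, 4.5,17.7,1.85,0,0,0,130, 4.5,17.7,1.85,0,0,0,140, 4.5,17.7,1.85,0,0,0,150, 4.5,17.7,1.85,0,0,0,161, 4.5,17.7,1.85,0,0,0,161]'
python3 - <<'E'
from h import *
im=read_camera("wrist");cv2.imwrite("pics/w2.png",im[:,:,::-1])
p,M=tool();print(p,M.round(3),state()["joint_pos"].round(3))
T=np.array([.455,.051,.226]);print((M.T@(T-p)*100).round(2))
E
```

```text
time: 20.15
tcp_pos: [0.4551, 0.0508, 0.2891]
ee_rot: [0.707, 0.708, -0.0, -0.0]
contact_force: [0.2, 0.3, -2.2]
gripper_width: 0.0486
[0.45510502 0.05080927 0.28924   ] [[-0.003  1.    -0.001]
 [ 1.     0.003 -0.   ]
 [-0.    -0.001 -1.   ]] [ 0.085  0.1    1.925 -0.     1.117  0.082]
[ 0.02 -0.01  6.32]
```

View pics/w2.png

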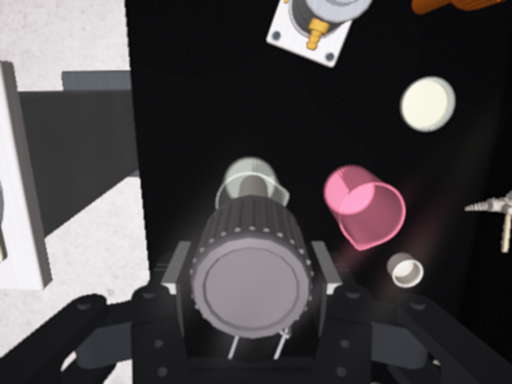

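```bash
python3 -m creep '[4.5,0,0,2,0,-7,0, 4.5,0,0,4,0,-14,0, 4.5,0,0,6.3,0,-14,0, 4.5,-0.4,0,8,0,-14,0, 4.5,-0.9,0,10,0,-14,0, 4.5,-1.4,0,12,0,-14,0, 4.5,-1.9,0,14,0,-14,0, 4.5,-2.3,0,15.5,0,-14,0, 4.5,-2.5,0,16.3,0,-14,0, 4.5,-2.5,0,16.5,0,-14,0, 4.5,-2.5,0,16.5,0,-14,0]'
python3 - <<'E'
from h import *
p,M=tool();a=-M[:,2];print(p,a.round(3),"tip",(p-a*.117).round(4))
im=read_camera("scene");cv2.imwrite("pics/s2.png",cv2.resize(im[150:300,150:350,::-1],(800,600),interpolation=cv2.INTER_CUBIC))
E
```

```text
time: 21.58
tcp_pos: [0.4556, 0.026, 0.1249]
ee_rot: [0.702, 0.702, -0.086, 0.086]
contact_force: [-0.7, 0.1, -2.5]
gripper_width: 0.0486
[0.45563855 0.0259928  0.12493006] [-0.001  0.242  0.97 ] tip [ 0.4557 -0.0023  0.0114]
```

View pics/s2.png

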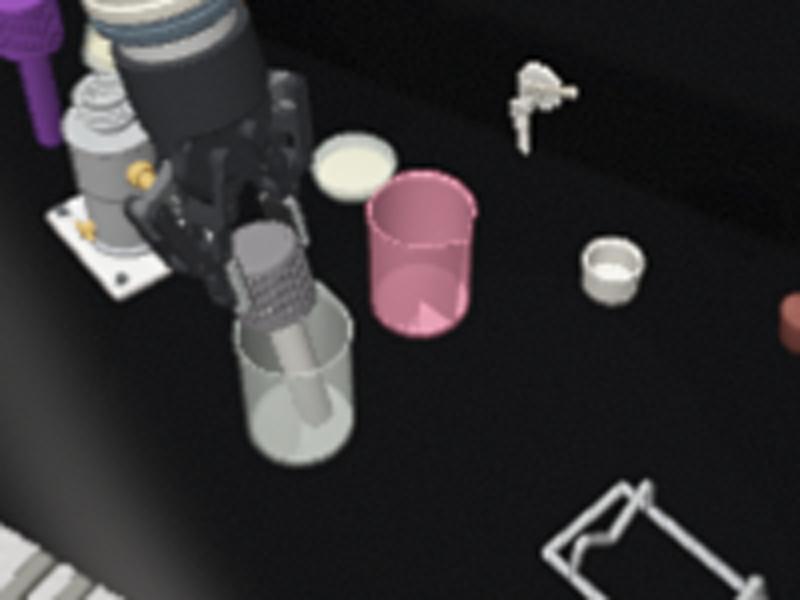

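The candle is inside the clear beaker (about (310,400) in the crop) with the cap above the rim, leaning towards +y. Lower it to the floor.

```bash
python3 -m creep '[4.5,0,0,0.25,0,0,0, 4.5,0,0,0.5,0,0,0, 4.5,0,0,0.5,0,0,0]';python3 -m creep '[4.5,0,0,0.15,0,0,0, 4.5,0,0,0.15,0,0,0]'
```

```text
time: 22.0
tcp_pos: [0.4551, 0.0246, 0.1196]
ee_rot: [0.702, 0.702, -0.086, 0.086]
contact_force: [-0.4, -0.7, -2.9]
gripper_width: 0.0486
time: 22.25
tcp_pos: [0.4554, 0.0243, 0.1183]
ee_rot: [0.702, 0.702, -0.086, 0.086]
contact_force: [-0.1, 0.6, -0.6]
gripper_width: 0.0484
```

```bash
python3 -m creep '[4.5,0,0,0.1,0,0,0, 5.2,0,0,0.1,0,0,0, 5.6,0,0,0.1,0,0,0, 6,0,0,0.1,0,0,0, 8.5,0,0,0.1,0,0,0, 8.5,0,0,0.1,0,0,0, 8.5,0,0,0.1,0,0,0, 8.5,0,0,0.1,0,0,0]'
python3 - <<'E'
from h import *
im=read_camera("scene");cv2.imwrite("pics/s3.png",cv2.resize(im[150:300,150:350,::-1],(800,600),interpolation=cv2.INTER_CUBIC))
print(state()["contact_force"])
E
```

```text
time: 23.25
tcp_pos: [0.4553, 0.024, 0.1173]
ee_rot: [0.702, 0.702, -0.086, 0.086]
contact_force: [0.2, -0.5, -0.7]
gripper_width: 0.0853
[ 0.4981676  -1.05226571 -0.46653666]
```

View pics/s3.png

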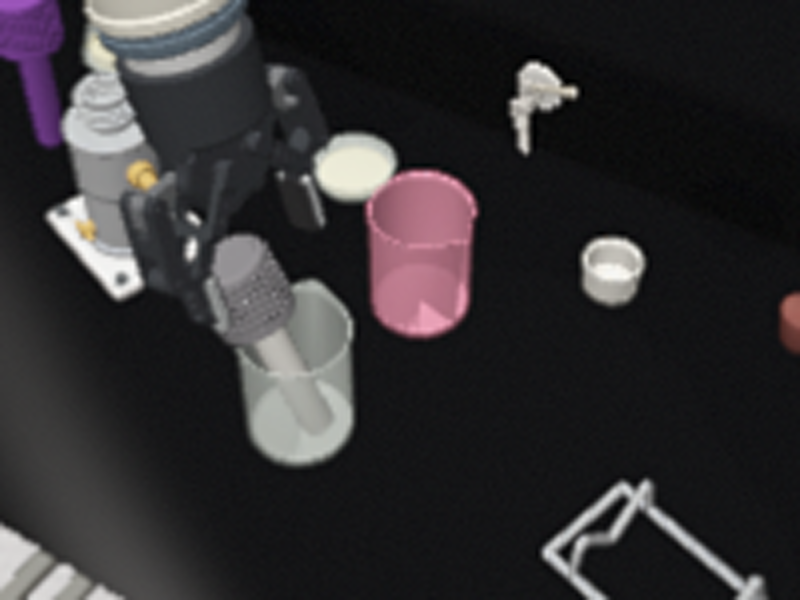

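The piece leans on the rim towards +y and somewhat -x (cap about (250,290) in the crop, beaker upright), near the -x finger. I'll shift the fingers a little to -x, then withdraw along the tool axis and measure the cap pose.

```bash
python3 -m creep '[8.5,0,-0.4,0,0,0,0, 8.5,0,-0.8,-0.5,0,0,0, 8.5,0,-0.9,-2,0,0,0, 8.5,0,-0.9,-4,0,0,0, 8.5,0,-0.9,-7,0,0,0, 8.5,0,-0.9,-11,0,0,0, 8.5,0,-0.9,-16,0,0,0, 8.5,0,-0.9,-16,0,0,0]'
python3 - <<'E'
from h import *
from scipy.optimize import least_squares
obs=[]
for c in("scene","top","wrist"):
    P=cam(c);im=read_camera(c);cv2.imwrite(f"pics/{c}4.png",im[:,:,::-1])
    for t in("cap_grip","candle_tip"):
        for d in place_of(t,c)[:3]:
            print(c,t,np.round(d["point"],1),round(d["p"],2),atz(c,d["point"],.125 if t=="cap_grip" else .006,P).round(3))
p,M=tool();print(p,M.round(3),state()["joint_pos"].round(3),cam("wrist")[2])
a=cv2.imread("pics/wrist4.png");b=cv2.imread("pics/top4.png")[190:250,210:290]
cv2.imwrite("pics/c4.png",np.hstack([a[:,:400],cv2.resize(b,(400,300)).repeat(1,0) if 0 else np.vstack([cv2.resize(b,(400,300)),np.zeros((84,400,3),np.uint8)])]))
E
```

```text
time: 24.3
tcp_pos: [0.4485, 0.0642, 0.2771]
ee_rot: [0.702, 0.702, -0.082, 0.088]
contact_force: [-0.1, -0.2, -0.7]
gripper_width: 0.0849
scene cap_grip [154.7 152.6] 0.69 [0.574 0.33  0.125]
scene cap_grip [207.1 214. ] 0.64 [0.458 0.053 0.125]
scene cap_grip [202.  149.8] 0.63 [0.657 0.222 0.125]
scene candle_tip [167.1 185.8] 0.83 [0.573 0.309 0.006]
top cap_grip [243.1 232.3] 0.87 [0.445 0.04  0.125]
top cap_grip [183.5 165.9] 0.85 [0.643 0.218 0.125]
top cap_grip [144.9 191.6] 0.51 [0.567 0.334 0.125]
top candle_tip [190. 169.] 0.83 [0.651 0.224 0.006]
top candle_tip [162.2 195.5] 0.78 [0.563 0.316 0.006]
top candle_tip [258.3 224.5] 0.77 [ 0.466 -0.003  0.006]
wrist cap_grip [251.8 158.7] 0.79 [0.446 0.043 0.125]
[0.445901   0.06249632 0.2718312 ] [[-0.     1.    -0.002]
 [ 0.97  -0.    -0.242]
 [-0.242 -0.002 -0.97 ]] [ 0.269  0.146  1.938 -0.26   1.139  0.388] [0.44608179 0.17043896 0.39220493]
```

View pics/c4.png

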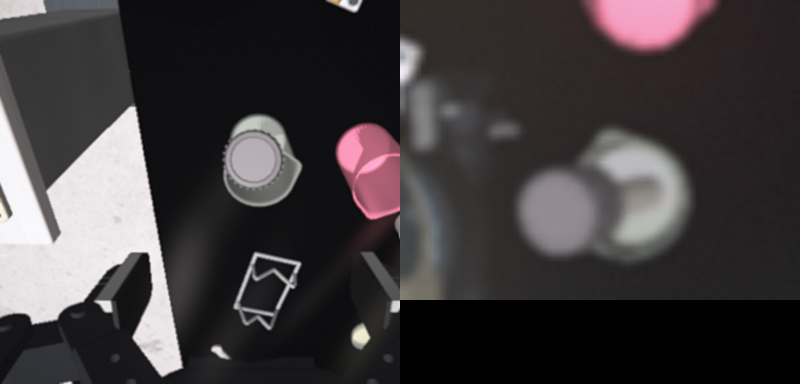

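```bash
cat > t.py <<'E'
from h import *
from scipy.optimize import least_squares
Pw=cam("wrist")
obs=[("scene",0,(207.1,214)),("top",0,(243.1,232.3)),("wrist",0,(251.8,158.7)),("top",1,(258.3,224.5))]
def f(v):
    X=[v[:3],np.r_[v[3:5],.0065]]
    e=[proj(c,X[i],Pw if c=="wrist" else None)[0]-o for c,i,o in obs]
    return np.r_[np.ravel(e),(np.linalg.norm(X[0]-X[1])-.134)*1000]
r=least_squares(f,[.45,.045,.125,.463,0],x_scale=.01)
cap=r.x[:3];tip=np.r_[r.x[3:],.0065];a=(cap-tip)/np.linalg.norm(cap-tip)
print("cap",cap.round(4),"tip",tip.round(4),"lean",np.degrees(np.arccos(a[2])).round(1),"az",np.degrees(np.arctan2(a[1],a[0])).round(1),r.fun.round(1))
u=np.r_[a[:2],0]/np.hypot(*a[:2])
jaw=np.cross([0,0,1],u)*-1   # perpendicular, horizontal
e=np.radians(45); tz=np.cos(e)*u-np.sin(e)*np.array([0,0,1])
p,M=tool()
ty=jaw*np.sign(jaw@M[:,1]); tx=np.cross(ty,tz); W=np.c_[tx,ty,tz]
print("W",W.round(3))
T=cap+.017*tz
rel=M.T@W; print("rotvec now->grasp",np.degrees(R.from_matrix(rel).as_rotvec()).round(1))
print("TCP grasp",T.round(4),"pre(11cm back)",(T-.11*tz).round(4),"shift pre",(M.T@(T-.11*tz-p)*100).round(2),"shift grasp",(M.T@(T-p)*100).round(2))
E
python3 t.py
```

```text
cap [0.4469 0.0452 0.1314] tip [ 0.4651 -0.0011  0.0065] lean 21.7 az 111.5 [-0.4  2.4 -1.9 -0.7  0.5  0.5 -0.5  0.2  0.4]
W [[-0.259  0.93  -0.259]
 [ 0.658  0.367  0.658]
 [ 0.707 -0.    -0.707]]
rotvec now->grasp [  5.9  58.3 -21.7]
TCP grasp [0.4425 0.0564 0.1194] pre(11cm back) [ 0.471  -0.016   0.1972] shift pre [-5.81  2.53  9.14] shift grasp [ 3.1  -0.32 14.94]
```

```bash
python3 -m creep '[8.5,-4,1,1,0,0,0, 8.5,-8,2,2,0.8,8,-3, 8.5,-11.8,2.9,3,1.6,16,-6, 8.5,-11.8,2.9,3,2.5,25,-9, 8.5,-11.8,2.9,3,3.3,33,-12, 8.5,-11.8,2.9,3,4.2,42,-15.5, 8.5,-11.8,2.9,3,5,50,-19, 8.5,-11.8,2.9,3,5.9,58.3,-21.7, 8.5,-8.5,2.7,6,5.9,58.3,-21.7, 8.5,-5.8,2.5,9.1,5.9,58.3,-21.7, 8.5,-5.8,2.5,9.1,5.9,58.3,-21.7]'
cat >> t.py <<'E'
E
python3 - <<'E'
from h import *
P=cam("wrist");s=state();print(s["joint_pos"].round(3),s["tcp_pos"].round(4))
im=read_camera("wrist");cv2.imwrite("pics/w5.png",im[:,:,::-1])
p,M=tool()
print(M.round(3),"proj expected cap",proj("wrist",[.4469,.0452,.1314],P))
for d in place_of("cap_grip","wrist")[:2]:
    print(d["point"],d["p"]);o,v=ray("wrist",d["point"],P);c=np.array([.4469,.0452,.1314]);q=o+v*((c-o)@v);print("closest",q.round(4))
T=np.array([.4425,.0564,.1194]);print((M.T@(T-p)*100).round(2))
E
```

```text
time: 26.12
tcp_pos: [0.4694, -0.0145, 0.1963]
ee_rot: [0.519, 0.763, 0.215, -0.319]
contact_force: [0.3, -0.1, 0.4]
gripper_width: 0.0848
[-0.391  0.536  1.788  0.539  1.45  -1.011] [ 0.4694 -0.0145  0.1963]
[[-0.259  0.93  -0.261]
 [ 0.656  0.367  0.659]
 [ 0.709 -0.    -0.706]] proj expected cap [[252.31978975 198.89433835]]
[253.1, 200.5] 0.88
closest [0.4478 0.0445 0.1309]
[-1.2e-01  1.0e-02  1.1e+01]
```

View pics/w5.png

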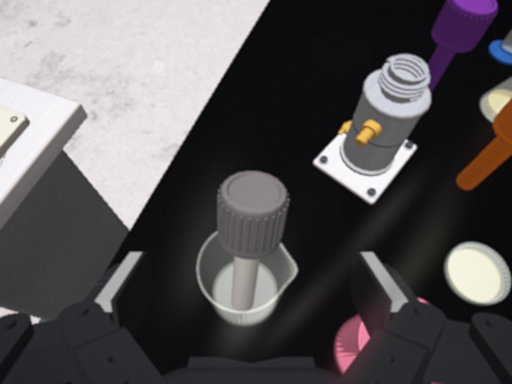

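The wrist view shows the grey cap at (253,200) where predicted, centred between the fingers. Advance and grip.

```bash
python3 -m creep '[8.5,-0.1,0,3,0,0,0, 8.5,-0.1,0,6,0,0,0, 8.5,-0.1,0,8.5,0,0,0, 8.5,-0.1,0,10.5,0,0,0, 8.5,-0.1,0,11,0,0,0, 8.5,-0.1,0,11,0,0,0]'; python3 -m creep '[4.5,0,0,0,0,0,0, 4.5,0,0,0,0,0,0, 4.5,0,0,0,0,0,0, 4.5,0,0,0,0,0,0, 4.5,0,0,0,0,0,0, 4.5,0,0,0,0,0,0]' 60
```

```text
time: 26.98
tcp_pos: [0.4442, 0.0556, 0.1207]
ee_rot: [0.519, 0.764, 0.216, -0.315]
contact_force: [0.2, 0.6, 0.2]
gripper_width: 0.0852
time: 27.72
tcp_pos: [0.4434, 0.0563, 0.1203]
ee_rot: [0.519, 0.764, 0.216, -0.316]
contact_force: [-0.3, -0.8, 5.6]
gripper_width: 0.0484
```

```bash
python3 -m creep '[4.5,1,0,-0.4,0,0,0, 4.5,2.5,0,-1.1,0,0,0, 4.5,4.5,0,-1.9,0,0,0, 4.5,6.5,0,-2.8,0,0,0, 4.5,8.5,0,-3.6,0,0,0, 4.5,10.5,0,-4.5,0,0,0, 4.5,12.5,0,-5.8,0,0,0, 4.5,12.5,0,-5.8,0,0,0]'
python3 - <<'E'
from h import *
s=state();print(s["joint_pos"].round(3),s["tcp_pos"].round(4))
p,M=tool();print(M.round(3))
for c in("scene","top"):
    im=read_camera(c);cv2.imwrite(f"pics/{c}6.png",im[:,:,::-1]);P=cam(c)
    for t in("cap_grip","candle_tip"):
        print(c,t,[(np.round(d["point"],1).tolist(),round(d["p"],2)) for d in place_of(t,c)[:4]])
print("beaker",[(d["p"],atz("top",d["point"],.0).round(3)) for d in place_of("beaker","top")])
a=cv2.imread("pics/scene6.png")[130:330,140:360];b=cv2.imread("pics/top6.png")[150:270,220:360]
cv2.imwrite("pics/c6.png",np.hstack([cv2.resize(a,(396,360)),cv2.resize(b,(400,360))]))
E
```

```text
time: 28.72
tcp_pos: [0.4258, 0.1005, 0.2508]
ee_rot: [0.519, 0.765, 0.217, -0.314]
contact_force: [0.4, -0.0, -2.8]
gripper_width: 0.0487
[-0.215  0.356  1.929  0.639  1.401 -0.885] [0.4258 0.1005 0.2508]
[[-0.264  0.93  -0.256]
 [ 0.658  0.368  0.657]
 [ 0.706  0.005 -0.709]]
scene cap_grip [([180.5, 168.9], 0.86), ([155.2, 152.1], 0.71), ([224.9, 250.0], 0.42)]
scene candle_tip [([166.6, 185.0], 0.81), ([206.6, 216.9], 0.74), ([207.2, 182.7], 0.57)]
top cap_grip [([185.7, 164.0], 0.71), ([144.9, 192.0], 0.59), ([221.5, 237.8], 0.54)]
top candle_tip [([193.2, 167.2], 0.72), ([160.3, 194.8], 0.65)]
beaker [(0.72, array([ 0.579, -0.01 ,  0.   ])), (0.64, array([ 0.464, -0.244,  0.   ]))]
```

View pics/c6.png

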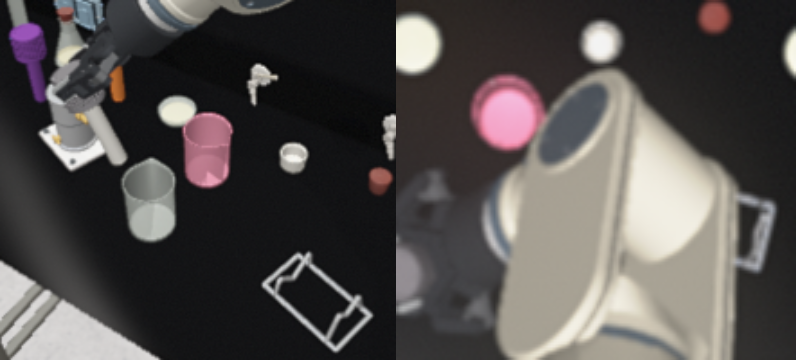

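The piece is clear of the beaker, which stands upright (crop (150,200)); the cradle is unobstructed. Next I'll fit the cradle pose by a wire model, trying both yaw hypotheses, and the piece's pose in the hand.

```bash
cat > c.py <<'E'
from h import *
from scipy.optimize import minimize,least_squares
def seg(a,b,n=40): return np.linspace(a,b,n)
w=[(-.034,-.06),(.034,-.06),(.034,.06),(-.034,.06)]
base=np.vstack([seg((*w[i],.0025),(*w[(i+1)%4],.0025),60) for i in range(4)])
V=np.vstack([seg((-.027,.04,.034),(0,.04,.006)),seg((.027,.04,.034),(0,.04,.006)),seg((-.018,-.045,.045),(0,-.045,.026)),seg((.018,-.045,.045),(0,-.045,.026))])
mod=np.vstack([base,V])
D=[]
for c,f in(("scene","scene0"),("top","top0")):
    g=cv2.cvtColor(cv2.imread(f"pics/{f}.png"),cv2.COLOR_BGR2GRAY)
    m=(g>70).astype(np.uint8); k=np.zeros_like(m)
    ctr=proj(c,[.47,-.24,.02])[0].astype(int); cv2.circle(k,tuple(map(int,ctr)),62 if c=="scene" else 40,1,-1); m&=k
    D.append((c,cam(c),np.minimum(cv2.distanceTransform(1-m,cv2.DIST_L2,5),8),m))
def world(v,X=mod): return X@R.from_euler("z",v[2]).as_matrix().T+[v[0],v[1],0]
def cost(v,X=mod):
    s=0
    for c,P,dt,m in D:
        q=proj(c,world(v,X),P); s+=cv2.remap(dt.astype(np.float32),q[:,0].astype(np.float32)[None],q[:,1].astype(np.float32)[None],1).mean()
    return s
best=[]
for y0 in(-.25,np.pi-.25):
    r=min((minimize(cost,[.47+i,-.242+j,y0],method="Nelder-Mead",options=dict(initial_simplex=[[.47+i,-.242+j,y0],[.48+i,-.242+j,y0],[.47+i,-.232+j,y0],[.47+i,-.242+j,y0+.1]])) for i in(-.006,.006) for j in(-.006,.006)),key=lambda r:r.fun)
    print("yaw",y0.__round__(2),"fit",r.x.round(4),"cost",round(r.fun,3),"V only",round(cost(r.x,V),3),"base",round(cost(r.x,base),3)); best.append(r)
b=min(best,key=lambda r:r.fun).x
im=cv2.imread("pics/scene0.png");x0,y0=proj("scene",[*b[:2],.02])[0].astype(int)-40
cr=cv2.resize(im[y0:y0+80,x0:x0+80],None,fx=6,fy=6,interpolation=cv2.INTER_CUBIC)
ov=cr.copy()
for q in proj("scene",world(b,V)): cv2.circle(ov,tuple(map(int,(q-[x0,y0]+.5)*6)),1,(0,0,255),-1)
cv2.imwrite("pics/cr.png",cv2.resize(np.hstack([cr,ov]),(800,400)))
# piece in hand
p,M=tool()
def pc(v):
    s,ph,o=v; a=M@np.array([np.cos(ph),0,-np.sin(ph)]); cap=p-.017*M[:,2]+s*a+o*M[:,1]; return cap,cap-.134*a
r=least_squares(lambda v:np.r_[proj("scene",pc(v)[0])[0]-[180.5,168.9],proj("scene",pc(v)[1])[0]-[206.6,216.9],v[2]*500,v[0]*100],[0,.4,0],x_scale=.01)
print("hand s,phi,o",r.x[0].round(4),np.degrees(r.x[1]).round(1),r.x[2].round(4),r.fun.round(1),"cap,tip",pc(r.x)[0].round(4),pc(r.x)[1].round(4))
E
python3 c.py
```

```text
yaw -0.25 fit [ 0.4665 -0.2399 -0.2823] cost 0.0 V only 0.0 base 0.0
yaw 2.89 fit [ 0.4656 -0.2406  2.8792] cost 0.4 V only 0.998 base 0.002
hand s,phi,o 0.0011 24.7 0.001 [-0.9  2.5 -0.3 -2.2  0.5  0.1] cap,tip [0.4304 0.0896 0.2616] [0.4475 0.0464 0.1359]
```

View pics/cr.png

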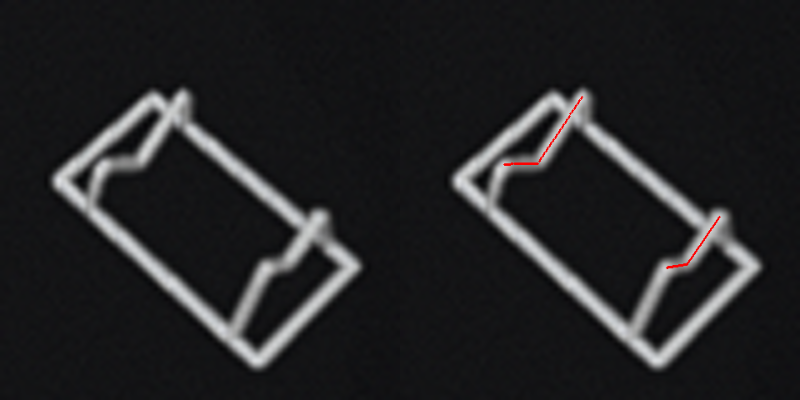

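```bash
cat >> c.py <<'E'
G=[(c,cam(c),cv2.GaussianBlur(cv2.cvtColor(cv2.imread(f"pics/{c}0.png"),cv2.COLOR_BGR2GRAY).astype(np.float32),(0,0),.8)) for c in("scene","top")]
def c2(v):
    s=0
    for c,P,g in G:
        q=proj(c,world(v),P).astype(np.float32); s-=cv2.remap(g,q[:,:1].T,q[:,1:].T,1).mean()
    return s
v0=best[0].x
r=minimize(c2,v0,method="Nelder-Mead",options=dict(initial_simplex=[v0,v0+[.004,0,0],v0+[0,.004,0],v0+[0,0,.05]]));print("cradle refined",r.x.round(4),c2(v0),r.fun)
v=r.x; a=np.array([-np.sin(v[2]),np.cos(v[2]),0]);ph=np.radians(24);z=np.array([0,0,1])
tz=-np.sin(ph)*a-np.cos(ph)*z;tx=np.cos(ph)*a-np.sin(ph)*z;W=np.c_[tx,np.cross(tz,tx),tz]
T=np.r_[v[:2],.044]+.068*a+.017*tz-.001*a
np.savez("plan.npz",W=W,T=T,a=a,v=v)
p,M=tool();print("TCP final",T.round(4),"W",W.round(3))
rv=np.degrees(R.from_matrix(M.T@W).as_rotvec());print("rotvec",rv.round(1),"shift to z.25",(M.T@(np.r_[T[:2],.25]-p)*100).round(2))
E
python3 c.py | tail -7
```

```text
yaw 2.89 fit [ 0.4656 -0.2406  2.8792] cost 0.4 V only 0.998 base 0.002
hand s,phi,o 0.0011 24.7 0.001 [-0.9  2.5 -0.3 -2.2  0.5  0.1] cap,tip [0.4304 0.0896 0.2616] [0.4475 0.0464 0.1359]
cradle refined [ 0.4672 -0.24   -0.2834] -291.94305 -293.04193115234375
TCP final [ 0.484  -0.1823  0.0285] W [[ 0.255  0.96  -0.114]
 [ 0.877 -0.28  -0.391]
 [-0.407  0.    -0.914]]
rotvec [ -7.3 -66.4  39.4] shift to z.25 [-19.99  -4.88 -20.22]
```

```bash
python3 -m creep '[4.5,-1,-0.2,-1,-0.9,-8.3,4.9, 4.5,-3,-0.7,-3,-1.8,-16.6,9.8, 4.5,-5.5,-1.3,-5.5,-2.7,-25,14.8, 4.5,-8,-2,-8,-3.6,-33.2,19.7, 4.5,-10.5,-2.6,-10.6,-4.5,-41.5,24.6, 4.5,-13,-3.2,-13.1,-5.4,-49.8,29.5, 4.5,-15.5,-3.8,-15.7,-6.4,-58,34.5, 4.5,-18,-4.4,-18.2,-7.3,-66.4,39.4, 4.5,-20,-4.9,-20.2,-7.3,-66.4,39.4, 4.5,-20,-4.9,-20.2,-7.3,-66.4,39.4, 4.5,-20,-4.9,-20.2,-7.3,-66.4,39.4]'
cat > k.py <<'E'
from h import *
d=np.load("plan.npz");p,M=tool();s=state();print(p.round(4),s["joint_pos"].round(3))
print("rot err",np.degrees(R.from_matrix(M.T@d["W"]).as_rotvec()).round(1),"shift final",(M.T@(d["T"]-p)*100).round(2))
print("per cm down in tool",(M.T@[0,0,-1]).round(3))
W=d["W"];cap=p-.017*M[:,2]+.001*d["a"];a=M@np.array([np.cos(np.radians(24)),0,-np.sin(np.radians(24))])
for c in("scene","wrist","top"):
    P=cam(c);im=read_camera(c);cv2.imwrite(f"pics/{c}7.png",im[:,:,::-1])
    for t,X in(("cap_grip",cap),("candle_tip",cap-.134*a)):
        print(c,t,"pred",proj(c,X,P)[0].round(1),[(np.round(q["point"],1).tolist(),round(q["p"],2)) for q in place_of(t,c)[:4]])
E
python3 k.py
```

```text
time: 30.45
tcp_pos: [0.4836, -0.1819, 0.25]
ee_rot: [0.783, 0.587, -0.166, 0.124]
contact_force: [0.1, -0.2, -2.4]
gripper_width: 0.0484
[ 0.4836 -0.1819  0.25  ] [-0.147  0.282  1.863 -0.467  1.105  0.373]
rot err [-0.  -0.1 -0.1] shift final [ 8.96  0.05 20.25]
per cm down in tool [ 0.406 -0.     0.914]
scene cap_grip pred [304.  200.3] [([304.9, 204.2], 0.84), ([200.7, 148.3], 0.78), ([155.9, 148.6], 0.69), ([176.8, 168.8], 0.58)]
scene candle_tip pred [362.7 241.1] [([163.7, 182.2], 0.76), ([208.0, 183.0], 0.73), ([361.4, 245.8], 0.66), ([305.4, 200.5], 0.38)]
wrist cap_grip pred [250.7 274.9] [([248.9, 277.5], 0.93)]
wrist candle_tip pred [250.4 391.6] []
top cap_grip pred [323.9 217.2] [([142.2, 192.0], 0.8), ([326.7, 218.3], 0.7), ([193.2, 206.1], 0.7), ([186.0, 163.5], 0.56)]
top candle_tip pred [374.7 231.6] [([158.1, 193.7], 0.67), ([192.4, 170.0], 0.57), ([374.1, 234.5], 0.56), ([325.8, 219.8], 0.43)]
```

```bash
python3 - <<'E'
from h import *
from scipy.optimize import least_squares
p,M=tool();P=cam("wrist")
O=[("scene",0,(304.9,204.2)),("scene",1,(361.4,245.8)),("wrist",0,(248.9,277.5)),("top",0,(326.7,218.3)),("top",1,(374.1,234.5))]
def pc(v):
    s,ph,lat,dz=v;a=M@np.array([np.cos(ph),0,-np.sin(ph)]);cap=p+M@np.array([0,lat,dz])+s*a;return cap,cap-.134*a
def f(v): 
    X=pc(v); return np.r_[np.ravel([proj(c,X[i],P if c=="wrist" else None)[0]-o for c,i,o in O]),v[2]*300]
r=least_squares(f,[0,.4,0,-.017],x_scale=.01);c,t=pc(r.x);a=(c-t)/.134
print(r.x.round(4),"phi",np.degrees(r.x[1]).round(1),"cap",c.round(4),"tip",t.round(4),"elev",np.degrees(np.arcsin(a[2])).round(1),r.fun.round(1))
E
```

```text
[-0.0026  0.4906 -0.0013 -0.0147] phi 28.1 cap [ 0.4838 -0.1785  0.2638] tip [ 0.4465 -0.3068  0.2542] elev 4.1 [ 0.5 -1.9  1.8  1.  -0.8 -0.3 -1.3 -0.3  0.7 -2.4 -0.4]
```

```bash
python3 -m creep '[4.5,2,0,4,0,-3,0, 4.5,4,0,9,0,-3,0, 4.5,6.3,0.1,13.5,0,-3,0, 4.5,7.6,0.1,16.4,0,-3,0, 4.5,8.2,0.1,17.7,0,-3,0, 4.5,8.2,0.1,17.7,0,-3,0, 4.5,8.2,0.1,17.7,0,-3,0]'
sed -i 's/7.png/8.png/' k.py; python3 k.py
python3 - <<'E'
from h import *
a=cv2.imread("pics/scene8.png")[190:340,250:400];b=cv2.imread("pics/wrist8.png")[184:384,130:380]
cv2.imwrite("pics/c8.png",np.hstack([cv2.resize(a,(400,400),interpolation=2),cv2.resize(b,(400,400),interpolation=2)]))
E
```

```text
time: 31.78
tcp_pos: [0.4874, -0.1799, 0.0567]
ee_rot: [0.778, 0.583, -0.185, 0.141]
contact_force: [1.1, 0.2, -3.0]
gripper_width: 0.0485
[ 0.4874 -0.1799  0.0567] [-0.115  0.614  1.945 -0.682  0.789  0.708]
rot err [ 0.2  3.  -0.1] shift final [ 0.99 -0.26  2.67]
per cm down in tool [ 0.453 -0.004  0.891]
scene cap_grip pred [295.3 258.5] [([154.4, 154.2], 0.9), ([294.6, 259.3], 0.88), ([199.1, 147.4], 0.77)]
scene candle_tip pred [343. 296.] [([163.5, 183.2], 0.83), ([207.3, 181.9], 0.76), ([340.7, 301.4], 0.73)]
wrist cap_grip pred [251.7 275.4] [([250.1, 276.2], 0.59)]
wrist candle_tip pred [251.3 392.2] []
top cap_grip pred [312.6 216.5] [([144.3, 189.9], 0.88), ([317.2, 215.9], 0.85), ([226.3, 165.2], 0.54), ([180.9, 164.8], 0.49)]
top candle_tip pred [355.  228.4] [([190.1, 168.6], 0.74), ([159.1, 194.7], 0.59)]
```

View pics/c8.png

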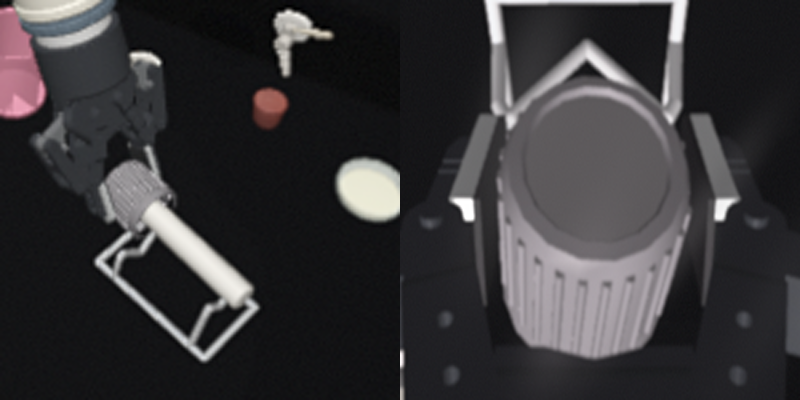

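```bash
python3 - <<'E'
from h import *
d=np.load("plan.npz");v=d["v"];a=d["a"];x=np.array([a[1],-a[0],0]);o=np.r_[v[:2],0]
P=cam("wrist")
X=atz("wrist",(246.9,212),.006,P);print("apex in cradle",((X-o)@x).round(4),((X-o)@a).round(4))
for n,q in(("apex",o+.04*a+[0,0,.006]),):print(n,"pred px",proj("wrist",q,P))
from scipy.optimize import least_squares
p,M=tool()
O=[("scene",0,(294.6,259.3)),("scene",1,(340.7,301.4)),("wrist",0,(250.1,276.2)),("top",0,(317.2,215.9))]
def pc(v):
    s,ph,lat,dz=v;A=M@np.array([np.cos(ph),0,-np.sin(ph)]);cap=p+M@np.array([0,lat,dz])+s*A;return cap,cap-.134*A
r=least_squares(lambda v:np.r_[np.ravel([proj(c,pc(v)[i],P if c=="wrist" else None)[0]-q for c,i,q in O]),v[2]*300],[0,.4,0,-.015],x_scale=.01);c,t=pc(r.x)
for X in(c,t):print("in cradle x,y,z",((X-o)@x).round(4),((X-o)@a).round(4),X[2].round(4))
print(r.x.round(4),r.fun.round(1))
E
```

```text
apex in cradle -0.0009 0.0401
apex pred px [[248.35574265 212.08042562]]
in cradle x,y,z 0.0011 0.07 0.0701
in cradle x,y,z 0.0011 -0.0635 0.0588
[-5.000e-04  5.557e-01 -4.000e-04 -1.620e-02] [ 0.9  0.5  1.   0.5  0.2  0.2 -4.2  1.2 -0.1]
```

The piece is aligned over the cradle, with the wide V at the cap end as wanted. The V apex at wrist (247,212) matches the fit to 1 mm. The tip still sits a few mm low, so I'll level it a little and lower it.

```bash
python3 -m creep '[4.5,0.2,-0.1,0.6,0,-2.5,0, 4.5,0.4,-0.15,1.1,0,-2.5,0, 4.5,0.6,-0.15,1.6,0,-2.5,0, 4.5,0.75,-0.15,1.9,0,-2.5,0, 4.5,0.75,-0.15,1.9,0,-2.5,0]';python3 -m creep '[4.5,0.1,0,0.2,0,0,0, 4.5,0.1,0,0.2,0,0,0]'; python3 - <<'E'
from h import *
im=read_camera("scene");cv2.imwrite("pics/s9.png",cv2.resize(im[220:330,260:370,::-1],(600,600),interpolation=cv2.INTER_CUBIC))
for t in("cap_grip","candle_tip"):print([(np.round(q["point"],1).tolist(),round(q["p"],2)) for q in place_of(t,"scene")[:4]])
d=np.load("plan.npz");v=d["v"];o=np.r_[v[:2],.044];print(proj("scene",o+.068*d["a"]),proj("scene",o-.066*d["a"]))
E
```

```text
time: 32.85
tcp_pos: [0.4842, -0.1813, 0.035]
ee_rot: [0.774, 0.58, -0.203, 0.153]
contact_force: [0.5, 0.1, -2.0]
gripper_width: 0.0487
time: 33.1
tcp_pos: [0.4844, -0.1813, 0.0329]
ee_rot: [0.774, 0.58, -0.203, 0.153]
contact_force: [-0.8, 0.3, -2.2]
gripper_width: 0.0485
[([152.1, 148.9], 0.97), ([296.7, 263.0], 0.87), ([185.2, 213.0], 0.39)]
[([161.7, 184.4], 0.9), ([207.2, 183.9], 0.9), ([341.7, 303.2], 0.78)]
[[294.93904369 267.26801638]] [[341.12962646 306.60894505]]
```

View pics/s9.png

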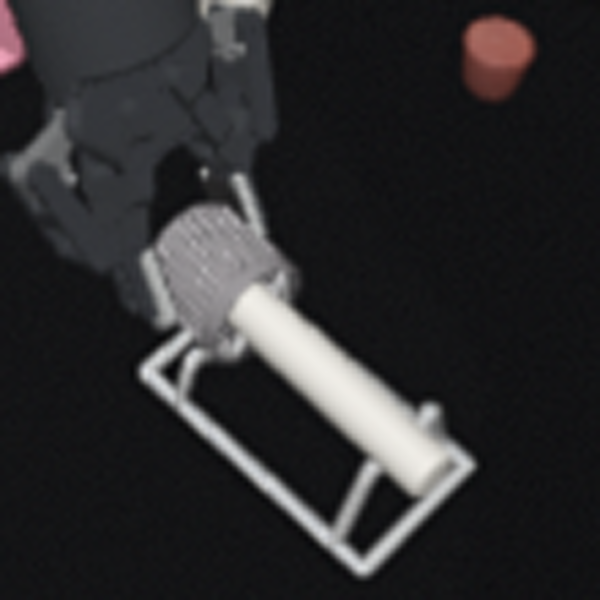

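Cap and candle are level just above both V's, about 4 px high. Creep down until contact.

```bash
python3 -m creep '[4.5,0.1,0,0.17,0,0,0, 4.5,0.1,0,0.17,0,0,0]';python3 -m creep '[4.5,0.08,0,0.13,0,0,0, 4.5,0.08,0,0.13,0,0,0]';python3 -m creep '[4.5,0.05,0,0.09,0,0,0, 4.5,0.05,0,0.09,0,0,0]'
```

```text
time: 33.5
tcp_pos: [0.4843, -0.1812, 0.0309]
ee_rot: [0.774, 0.58, -0.203, 0.153]
contact_force: [-0.5, 1.3, -2.8]
gripper_width: 0.0489
time: 33.75
tcp_pos: [0.4846, -0.1812, 0.0295]
ee_rot: [0.774, 0.58, -0.203, 0.153]
contact_force: [0.8, -0.2, -1.1]
gripper_width: 0.0485
time: 34.0
tcp_pos: [0.4849, -0.1813, 0.0287]
ee_rot: [0.774, 0.58, -0.203, 0.154]
contact_force: [1.4, -0.8, 0.3]
gripper_width: 0.0484
```

Weight is being taken. Another millimetre or two to confirm.

```bash
python3 -m creep '[4.5,0.05,0,0.09,0,0,0, 4.5,0.05,0,0.09,0,0,0]';python3 -m creep '[4.5,0.05,0,0.09,0,0,0, 4.5,0.05,0,0.09,0,0,0]'
```

```text
time: 34.25
tcp_pos: [0.4853, -0.1814, 0.0278]
ee_rot: [0.774, 0.58, -0.203, 0.154]
contact_force: [3.8, -0.7, 3.7]
gripper_width: 0.0484
time: 34.5
tcp_pos: [0.4857, -0.1815, 0.027]
ee_rot: [0.774, 0.58, -0.202, 0.154]
contact_force: [4.5, -0.8, 6.8]
gripper_width: 0.0487
```

```bash
python3 -m creep '[5.2,0,0,0,0,0,0, 5.6,0,0,0,0,0,0, 6.2,0,0,0,0,0,0, 7.5,0,0,0,0,0,0, 8.5,0,0,0,0,0,0, 8.5,0,0,0,0,0,0, 8.5,0,0,0,0,0,0]'; cat > e.py <<'E'
from h import *
from scipy.optimize import least_squares
d=np.load("plan.npz");v=d["v"];a=d["a"];x=np.array([a[1],-a[0],0]);o=np.r_[v[:2],.044]
O=[]
for c in("scene","top"):
    im=read_camera(c);cv2.imwrite(f"pics/{c}10.png",im[:,:,::-1])
    for t,s in(("cap_grip",.068),("candle_tip",-.066)):
        e=proj(c,o+s*a)[0]; l=[q["point"] for q in place_of(t,c) if np.hypot(*(np.array(q["point"])-e))<15]
        print(c,t,"exp",e.round(1),[np.round(q,1).tolist() for q in l])
print(state()["contact_force"].round(1),[(round(q["p"],2),atz("scene",q["point"],0).round(3)) for q in place_of("beaker","scene")])
cv2.imwrite("pics/s10.png",cv2.resize(cv2.imread("pics/scene10.png")[130:340,170:450],(800,600),interpolation=2))
E
python3 e.py
```

```text
time: 35.38
tcp_pos: [0.4844, -0.1812, 0.0264]
ee_rot: [0.774, 0.58, -0.203, 0.153]
contact_force: [-0.1, -0.2, 0.3]
gripper_width: 0.0853
scene cap_grip exp [294.9 267.3] [[294.2, 264.1]]
scene candle_tip exp [341.1 306.6] [[341.8, 306.0]]
top cap_grip exp [312.4 217.7] [[313.6, 217.0]]
top candle_tip exp [353.3 229.3] [[353.2, 227.5]]
[ 0.4 -0.6 -0.5] [(0.9, array([0.471, 0.013, 0.   ])), (0.82, array([ 0.578, -0.011,  0.   ]))]
```

```bash
python3 -m creep '[8.5,0,0,-1,0,0,0, 8.5,0,0,-3,0,0,0, 8.5,0,0,-6,0,0,0, 8.5,0,0,-10,0,0,0, 8.5,0,0,-15,0,0,0, 8.5,0,0,-15,0,0,0, 8.5,0,0,-15,0,0,0]'; cat >> e.py <<'E'
P=cam("wrist");im=read_camera("wrist")
for t,s in(("cap_grip",.068),("candle_tip",-.066)):
    print("wrist",t,proj("wrist",o+s*a,P)[0].round(1),[(np.round(q["point"],1).tolist(),round(q["p"],2)) for q in place_of(t,"wrist")[:3]])
for q in place_of("cap_grip","wrist")[:1]:
    X=atz("wrist",q["point"],.044,P)-o;print("cap in cradle x,y",(X@x).round(4),(X@a).round(4))
for c,px in(("top",[q["point"] for q in place_of("cap_grip","top")]),("scene",[q["point"] for q in place_of("cap_grip","scene")])):
    for p in px:
        X=atz(c,p,.044)-o
        if np.linalg.norm(X)<.12: print(c,"cap in cradle x,y",(X@x).round(4),(X@a).round(4))
E
python3 e.py
```

```text
time: 36.6
tcp_pos: [0.5047, -0.1099, 0.1574]
ee_rot: [0.774, 0.58, -0.203, 0.153]
contact_force: [0.4, -0.3, -0.3]
gripper_width: 0.0851
scene cap_grip exp [294.9 267.3] [[295.9, 265.6]]
scene candle_tip exp [341.1 306.6] [[340.1, 305.3]]
top cap_grip exp [312.4 217.7] [[312.1, 217.0]]
top candle_tip exp [353.3 229.3] [[353.8, 229.0]]
[ 0.3 -0.8 -0. ] [(0.86, array([ 0.572, -0.005,  0.   ])), (0.6, array([0.463, 0.014, 0.   ]))]
wrist cap_grip [251.8 185.2] [([249.1, 185.3], 0.59)]
wrist candle_tip [251.5 270.1] [([253.4, 270.4], 0.62)]
cap in cradle x,y -0.0022 0.0679
top cap in cradle x,y 0.0019 0.0696
scene cap in cradle x,y 0.0051 0.0697
```

```bash
python3 -c "
from station import *
print(finish_job())"
```

```text
the job is handed in; nothing more can be done
None
```

I unscrewed the grey cap in two strokes of about 270°, drew cap and candle straight up, and stood the piece tip down in the clear beaker, let go. It leaned about 22°. I then gripped the cap again from the side, lifted the piece out, laid it in the cradle with the cap in the wide V and the candle in the narrow V, and let go. The gripper backed off 15 cm, and I handed the job in at about 37 s on the robot's clock (limit 72 s).

**Last checks:**
- **Piece in the cradle:** All three cameras put cap and tip within about 3 px of the fully laid pose. The cap sits 68–70 mm along +y. Its sideways position read −2, +2 and +5 mm (wrist, top, scene), so the cameras disagree there, but all readings are inside the 8 mm limit.
- **Height:** I did not measure height separately. The laid height rests on the contact felt while lowering and on the pixel match.
- **Contact:** The force on the tool was back to noise level, under 1 N.
- **Beaker:** It stood upright in the last picture I viewed of it, after the piece was lifted out. After that I only had position estimates, which put it about 1 cm from where it started, roughly the spread of those estimates.
- **Bystanders:** I never aimed near them, but did not measure them again at the end.
- **Not seen:** The picture viewing limit of 12 was reached, so I never looked at the final picture myself.

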